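Set a lamp-stand leg to the gauge and close its cam lever

TASK

Lay the longer gauge bar flat beside the lamp-stand leg, one end butted squarely against the steel stop plate, and let go of it. Then draw the sprung leg out by its foot bar until the bar's outer face is level with the gauge's free end and, holding it there, sweep the cam lever (not before) closed against the leg. Finish still holding the foot bar at that length, with the gauge in place and not touching the leg, and the other things on the bench left alone.

Things in the scene. Friction and masses are not known exactly. Their poses are not given: they have to be found in the camera images.
- cradle: Fixed wooden cradle holding the outer tube (32 mm) of a lamp-stand leg. x along the leg, outwards (the way it is drawn out); y level, to the cam lever's side; z up. Origin: on the bench under the leg's axis, in the plane of the stop plate's outer face. A black collar 44 mm wide, 66 mm high stands just behind that plane. All is under 82 mm high.
- stop (a point): Foot of the upright steel stop plate, on its outer face (faces +x of the cradle), at bench height, 62 mm from the leg's axis on the side away from the lever; axes as the cradle's. The plate is 6 mm thick, 50 mm high and reaches 47 mm either way along y. The gauge goes here, on the bare bench.
- leg: Sliding leg: steel tube 22 mm across, axis 45 mm above the bench, ending in a black crosswise foot bar 14 mm thick (x), 20 mm high (35 to 55 mm above the bench), from y = -22 to +130 mm of the cradle. Origin: on the axis, in the bar's outer face. Slides along x; a spring draws it in with 5 N: the clamp screw is slack, so let go it runs home, lever closed or not. The bar slides in loosely held fingers.
- foot_edge (a point): Same point as the leg's origin: on the leg's axis, in the outer face of the foot bar, 45 mm above the bench. At x = 60 mm of the cradle when fully in (then 46 mm clear between bar and stop plate plane), 150 mm at most.
- lever (a joint): Cam lever angle: 0 open, 0.5 rad closed (a stop), then along the leg; starts at 0 to 0.1. Flat steel, 110 mm from pivot to tip, 10 mm wide, 66 to 80 mm above the bench: it passes over the foot bar. Moves with about 1.5 N at 80 mm from the pivot and stays where left. With the leg at the gauge's length, fingers straddling the bar meet it as they slide along the bar towards the leg.
- lever_pivot (a point): Pivot of the cam lever (vertical axis), 73 mm above the bench, at x 15, y 20 mm of the cradle.
- lever_tip (a point): Tip of the cam lever on its centre line, 73 mm above the bench; fully open at about x 112, y 73 mm of the cradle, closed at x 125, y 20 mm.
- long_gauge: The longer loose aluminium gauge bar, 115 x 24 x 36 mm (its x, y, z), about 0.25 kg, lying on the bench with z up. Origin: centre of its underside. Both ends are alike.
- short_gauge: The shorter gauge bar, 75 x 24 x 36 mm, not wanted. Origin: centre of its underside.
- carton: Bystander: red carton, 80 x 60 x 60 mm. Origin: centre of its underside.
- plates: Bystander: pile of white wall plates, 70 x 115 x 24 mm. Origin: centre of its underside.
- tub: Bystander: clear open tub, 80 x 120 x 60 mm. Origin: centre of its underside.
Mind the look-alikes: they are no part of the job. Leave any blue or yellow look-alike of the long_gauge alone.

How it is judged:
By the outcome, as a careful person would: the job done as asked, in the order asked, and still so for the second after the job is handed in, while the arm keeps its last pose, push and grip.
It also fails if it takes over 59 s, if anything falls off the work surface, if the arm or the gripper's body presses on something with over 40 N, if the wrist force passes 120 N, or if a joint passes its speed limit or range.

ROBOT

A 6-joint arm with a two-finger parallel gripper is mounted at the origin on the work surface. World frame = base frame: x ahead of the robot, y to its left, z up, the work surface at z = 0. Lengths are in m, angles in rad, forces in N, time in s.
With the tool pointing down it reaches from about 0.325 to 1 m from the base axis. Payload 5.1 kg.
Tool frame: the origin (TCP) lies at the very end of the fingers, on their centre line; the grasp point (between the pads) lies 19 mm behind it (r.pinch_z is the distance from the TCP to the grasp point, in m); z points along the fingers, x is the direction in which the jaws open and shut, and the axes are right-handed (so a half turn about z gives the same grasp; the last joint's range is limited). The gripper opens to 85 mm and grips with 20 to 120 N. Pads are 22 mm wide; open, the fingers measure 114 mm over their backs; the gripper's body (76 mm by 85 mm) begins 54 mm behind the grasp point. The pads swing forward as they close: fully open they stand 13 mm farther back than shut.
Start: joints at [-1.416, 0.124, 1.65, -0, 1.367, -0.083], TCP at [0.153, -0.632, 0.231] pointing down, gripper open.
Joint ranges: [-2.61, 2.61], [-1.02, 2.33], [0.03, 2.71], [-1.35, 4.49], [0.32, 2.68], [-2.91, 2.91]. Speed limits (rad/s): [2.57, 2.57, 3.14, 3.14, 3.14, 3.14].

INTERFACE

Orientations are given as a rotation vector (axis times angle).
In Python, from rig import telemetry, grab_frame, camera_model, job, r gives the robot as it stands.
- The arm moves only by the tool jog_arm, never from a script. Its argument "deltas" is one flat list of numbers, 5 for each row, row after row: the shift along the tool's x, y, z in cm, then the turn about the tool's z in rad, then the finger opening in cm, from 0 to 8.54. In form: [tx, ty, tz, roll, gripper, tx, ty, tz, roll, gripper, ...]. A call has 1 to 12 rows; each row shifts and turns the commanded pose from where the row before left it, along the tool's axes as they then stand; what a row does not reach is not made up. A row lasts 1/8 s, in which the tool goes at most 62.5 mm and 10.7 degrees, less where a joint would pass 70% of its speed; a pose out of reach is approached as far as the arm can. A call with a gripper value outside its range is refused whole. The fingers move at their own pace and stop on an object; "squeeze" is the grip in N (left out, the last holds). Time passes only in rows, so rows that do not move let the fingers close. It gives the time, the measured TCP pose, the force and the opening at its end, in the units of the state.
- telemetry.read_state(): the state, without advancing time (a new reading comes with each control period).
- grab_frame(name): name is "scene" or "top"; returns the picture (384x512x3 uint8, red, green, blue); there is no depth.
- camera_model(name): a dict with "camera_matrix" (3x3 intrinsics, pixels), "R" (3x3) and "t" (3): a world point X has camera coordinates R X + t. Camera axes: x right, y down, z forward; pixel columns grow to the right and rows downward; lengths in m; the calibration is good to about 2 mm. A picture is of the moment at which its call begins. camera_model takes no time and is no camera call.
- job.hand_in(): hands the job in, once; it reports no verdict.
The state is a dict: "clock": time; "joints": joint angles; "qd": joint speeds; "tau": joint torques, N m; "ee_pos": TCP position; "tcp_rot": TCP orientation; "force": force on the tool from outside, world axes, zero at the start; "wrist_torque": the same for the moment, N m; "finger_gap": finger opening in m.
Only numpy, scipy, OpenCV 4.12 (cv2) and the standard library are available. Lean on these libraries where they do the work, as an engineer would, in place of code of your own. Each camera call takes 0.05 s, during which the arm holds its last target.

## Working session

There is one attempt and no reset: what is moved stays moved. The work goes in short steps, Python scripts to look and compute and a tool call to move; the robot and the scene stay as the last step left them, time stands still between calls to the robot, and variables do not carry over. Pictures are saved under pics/ and viewed, and the job is handed in when it is done.

Besides the shell and the picture viewer there is one more tool, called after "Request:" as a command line: name --argument value ..., lists and objects as JSON in quotes. jog_arm: Moves the arm, as the interface text tells. Its arguments: {"type":"object","properties":{"deltas":{"type":"array"},"squeeze":{"type":"number"}},"required":["deltas"]}

```bash
mkdir -p pics; ls
python3 - <<'E'
from rig import telemetry, grab_frame, camera_model, job, r
import cv2
for n in ("scene","top"):
    f=grab_frame(n); cv2.imwrite(f"pics/{n}0.png",cv2.resize(f[:,:,::-1],(800,600),interpolation=cv2.INTER_CUBIC))
    cv2.imwrite(f"pics/raw_{n}0.png",f[:,:,::-1])
    m=camera_model(n); print(n,m)
print(telemetry.read_state(), r.pinch_z)
E
```

```text
pics
scene {'camera_matrix': array([[457.96507369,   0.        , 258.03212215],
       [  0.        , 457.96507369, 190.72294518],
       [  0.        ,   0.        ,   1.        ]]), 'R': array([[ 0.58674364,  0.80976873,  0.00255111],
       [ 0.63331332, -0.45691949, -0.62461093],
       [-0.50462474,  0.36810214, -0.78093193]]), 't': array([-0.17122214, -0.28609728,  1.60103058])}
top {'camera_matrix': array([[486.54471382,   0.        , 255.03398202],
       [  0.        , 486.54471382, 194.24753161],
       [  0.        ,   0.        ,   1.        ]]), 'R': array([[ 8.97060499e-04, -9.99998215e-01, -1.66302771e-03],
       [-9.98761150e-01, -8.13207609e-04, -4.97544436e-02],
       [ 4.97530024e-02,  1.70560021e-03, -9.98760096e-01]]), 't': array([-0.10656727,  0.47610553,  1.31295509])}
{'clock': 0.1, 'joints': array([-1.41558501e+00,  1.24432025e-01,  1.65153837e+00, -3.28404682e-05,
        1.36748361e+00, -8.25688202e-02]), 'qd': array([-0.00188714, -0.00084318, -0.00372636, -0.00021429,  0.00013465,
       -0.00028631]), 'tau': array([ 5.76183102e-04, -4.24930537e+01, -3.66652358e+01, -6.71790303e-05,
        3.96340169e-03, -1.29574738e-05]), 'ee_pos': array([ 0.15300258, -0.63117207,  0.23018047]), 'tcp_rot': array([-2.46827380e+00,  1.94149674e+00,  2.17469519e-03]), 'force': array([-0.30151947,  0.43310715, -0.34867057]), 'wrist_torque': array([-0.01456897,  0.02581842, -0.00566918]), 'finger_gap': 0.08573775079944548} 0.0187
```

View pics/scene0.png

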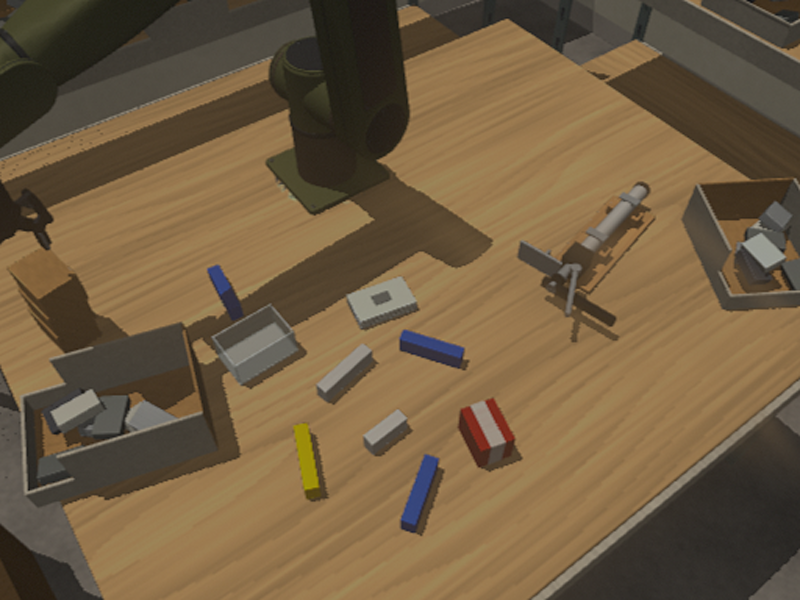

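View pics/top0.png

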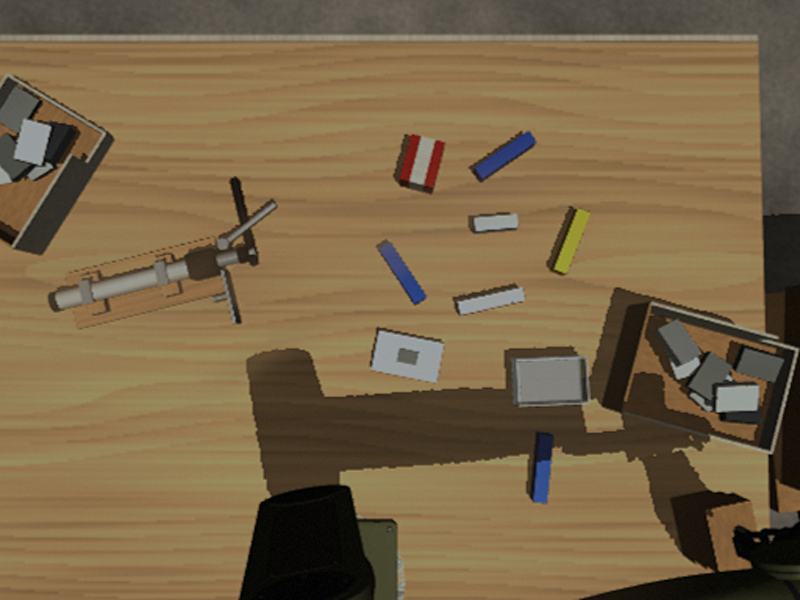

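Candidates in the top view (800x600 px):
- Grey long bar at (490,300): this is the one to take.
- Grey short bar at (494,222).
- Blue bars at (402,272), (503,157) and (541,467).
- Yellow bar at (570,241).

In the scene view the long grey bar is at (345,373). The cradle is at top (205,263), with the stop plate at (232,298) and the foot bar at (242,220). Next I'll take close crops.

Run:
```python
import cv2
t=cv2.imread("pics/raw_top0.png"); s=cv2.imread("pics/raw_scene0.png")
def crop(im,x0,y0,w,h,k,name): cv2.imwrite(name,cv2.convertScaleAbs(cv2.resize(im[y0:y0+h,x0:x0+w],None,fx=k,fy=k,interpolation=cv2.INTER_CUBIC),alpha=1.5,beta=10))
crop(t,280,125,80,80,7,"pics/ct_g.png")
crop(t,25,105,160,110,5,"pics/ct_c.png")
crop(s,320,110,105,110,5,"pics/cs_c.png")
crop(s,190,210,80,85,7,"pics/cs_g.png")
```

```text
(no output)
```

View pics/ct_g.png

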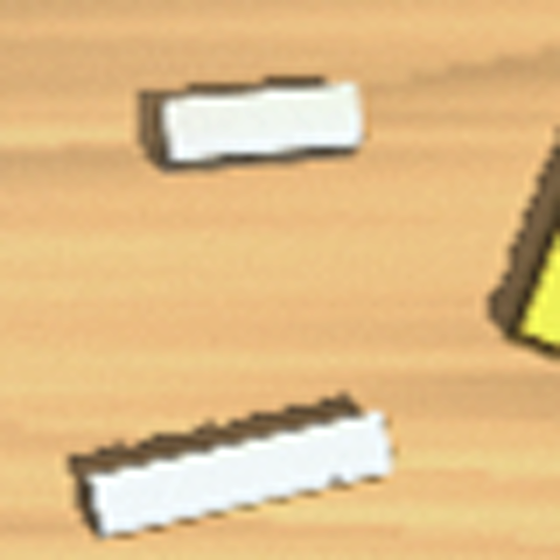

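View pics/ct_c.png

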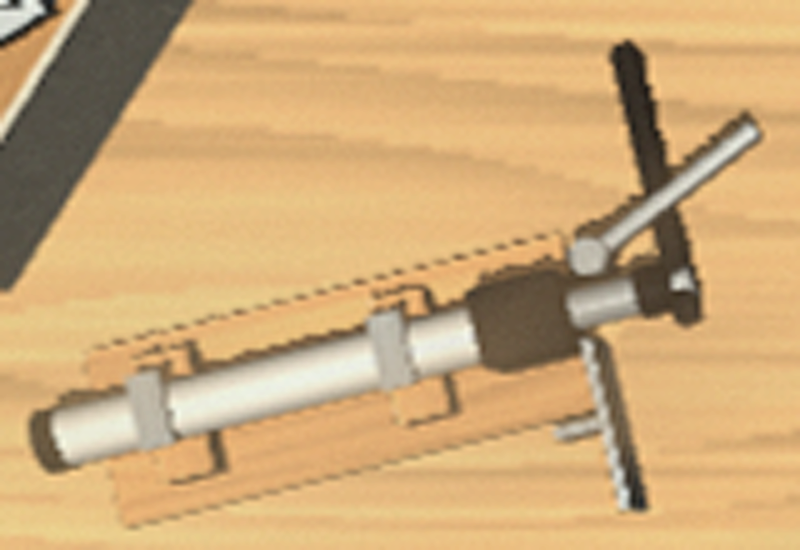

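View pics/cs_c.png

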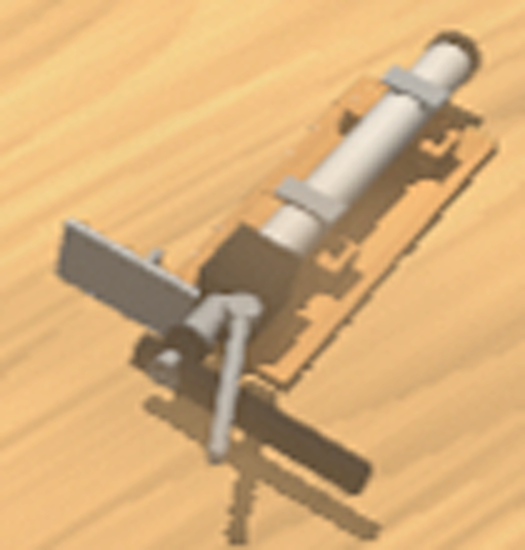

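View pics/cs_g.png

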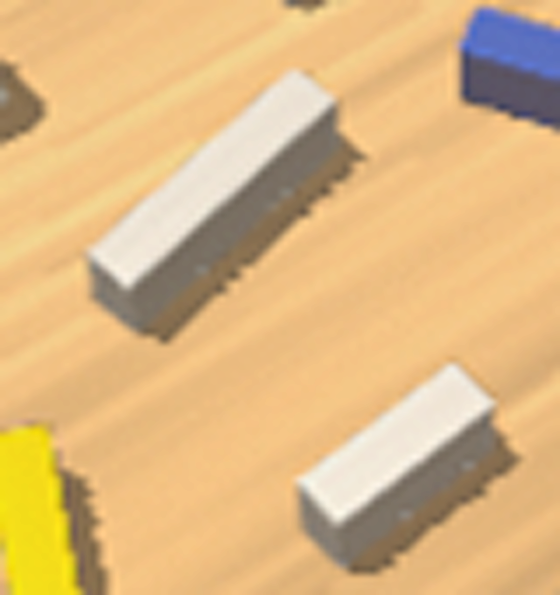

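```bash
cat > h.py <<'E'
import numpy as np, cv2
from rig import camera_model
C={n:camera_model(n) for n in ("scene","top")}
def proj(n,X):
    m=C[n]; c=np.asarray(X)@m["R"].T+m["t"]; p=c@m["camera_matrix"].T; return p[...,:2]/p[...,2:]
def ray(n,uv):
    m=C[n]; d=m["R"].T@np.linalg.solve(m["camera_matrix"],[*uv,1.]); o=-m["R"].T@m["t"]; return o,d/np.linalg.norm(d)
def onz(n,uv,z):
    o,d=ray(n,uv); return o+d*(z-o[2])/d[2]
def tri(a,b):
    P={n:C[n]["camera_matrix"]@np.c_[C[n]["R"],C[n]["t"]] for n in C}
    X=cv2.triangulatePoints(P["top"],P["scene"],np.float64(a).reshape(2,1),np.float64(b).reshape(2,1)).ravel(); return X[:3]/X[3]
E
python3 - <<'E'
from h import *
from scipy.optimize import least_squares
T=lambda u,v:np.array([25+(u+.5)/5-.5,105+(v+.5)/5-.5]); S=lambda u,v:np.array([320+(u+.5)/5-.5,110+(v+.5)/5-.5])
# gauge
t=cv2.imread("pics/raw_top0.png"); s=cv2.imread("pics/raw_scene0.png")
out={}
for n,im,box in (("top",t,(285,180,60,25)),("scene",s,(195,215,55,45))):
    x,y,w,h=box; c=im[y:y+h,x:x+w].astype(float)
    sat=c.max(2)-c.min(2); 
    m=((sat<45)&(c.min(2)>(105))).astype(np.uint8)
    k,l,st,ce=cv2.connectedComponentsWithStats(m); i=1+np.argmax(st[1:,4]); m=(l==i).astype(np.uint8)
    # upsampled contour
    pts=np.argwhere(m)[:,::-1]+[x,y]
    W=np.array([onz(n,p,.036)[:2] for p in pts])
    rect=cv2.minAreaRect((W*1000).astype(np.float32)); cen=W.mean(0); e,v=np.linalg.eigh(np.cov((W-cen).T)); ax=v[:,1]
    print(n,st[i],rect,cen,np.degrees(np.arctan2(ax[1],ax[0])), np.sqrt(12*e)); out[n]=pts.mean(0)
print("gauge top tri",tri(out["top"],out["scene"]))
print("pivot tri",tri(T(587,255),S(237,305)))
print("plate far top",tri(T(630,505),S(68,224)))
obs=[("top",(15,20,80),T(588,254)),("scene",(15,20,80),S(238,306)),
("top",(-3,-109,50),T(631,508)),("scene",(-3,-109,50),S(69,222)),
("top",(53,130,55),T(626,44)),("top",(53,-22,55),T(688,322)),
("scene",(0,-109,0),S(62,275)),
("scene",(60,130,35),S(357,494)),("scene",(60,-22,55),S(136,345)),]
L=np.array([o[1] for o in obs])/1000
def res(p,full=False):
    c,s_=np.cos(p[2]),np.sin(p[2]); X=L@np.array([[c,-s_,0],[s_,c,0],[0,0,1]]).T+[p[0],p[1],0]
    return np.concatenate([proj(o[0],x)-o[2] for o,x in zip(obs,X)])
f=least_squares(res,[.55,.25,-1.3],loss="soft_l1"); print(f.x,np.degrees(f.x[2])); print(res(f.x).reshape(-1,2).round(1))
E
```

```text
top [  8   4  43  17 367] ((480.2281188964844, -264.3478698730469), (22.866600036621094, 114.93326568603516), 12.849265098571777) [ 0.48034854 -0.26447241] 102.76487454461198 [0.0228502  0.11479709]
scene [  8   5  35  31 316] ((482.03271484375, -264.66326904296875), (23.69061851501465, 114.35009765625), 12.611225128173828) [ 0.48236511 -0.26556575] 102.72797306917144 [0.02373425 0.11448335]
gauge top tri [ 0.48050846 -0.2649024   0.03260798]
pivot tri [0.57215537 0.1861389  0.07900342]
plate far top [0.44498025 0.1716257  0.04567922]
[ 0.55052397  0.19576808 -1.32239216] -75.76748950251009
[[ 0.1 -0.1]
 [ 0.8 -0.2]
 [-1.  -0.6]
 [-0.6 -0.7]
 [-1.1 -0.3]
 [ 0.  -0.6]
 [-1.8  0.2]
 [-0.7  1. ]
 [-1.1 -0.4]]
```

```bash
cat >> h.py <<'E'
from scipy.spatial.transform import Rotation as Ro
CO=np.array([.5505,.1958]); CY=-1.3224
def cw(x,y):
    c,s=np.cos(CY),np.sin(CY); return CO+np.array([c*x-s*y,s*x+c*y])/1000
def cl(X):
    c,s=np.cos(CY),np.sin(CY); d=(np.asarray(X)[:2]-CO)*1000; return np.array([c*d[0]+s*d[1],-s*d[0]+c*d[1]])
def state():
    from rig import telemetry
    s=telemetry.read_state(); R=Ro.from_rotvec(s["tcp_rot"]).as_matrix()
    return s,R
def goto(p,yaw=None):
    s,R=state(); d=(R.T@(np.asarray(p)-s["ee_pos"]))*100
    y0=np.arctan2(R[1,0],R[0,0]); out=dict(tool_cm=d.round(2))
    if yaw is not None:
        e=(yaw-y0+np.pi/2)%np.pi-np.pi/2; out["roll"]=round(-e,3)   # tool z down
        R2=R@Ro.from_rotvec([0,0,-e]).as_matrix(); out["tool_cm_after_roll"]=(R2.T@(np.asarray(p)-s["ee_pos"])*100).round(2)
    print(out)
def show():
    s,R=state(); print("t",round(s["clock"],2),"pos",s["ee_pos"].round(4),"cradle",cl(s["ee_pos"]).round(1),"yaw",np.degrees(np.arctan2(R[1,0],R[0,0])).round(2),"tilt",R[:2,2].round(4),"F",s["force"].round(1),"gap",round(s["finger_gap"],4),"j",s["joints"].round(2))
E
python3 - <<'E'
from h import *
show()
goto([.4854,-.2845,.12],np.radians(12.7))
s,R=state();print(R.round(3))
print("bin corner heights", tri((650*.64,303*.64),(185*.64,325*.64)), tri((795*.64,348*.64),(50*.64,360*.64)))
E
```

```text
t 0.1 pos [ 0.153  -0.6312  0.2302] cradle [ 703.9 -588.6] yaw -76.38 tilt [-0.0003  0.0018] F [-0.3  0.4 -0.3] gap 0.0857 j [-1.42  0.12  1.65 -0.    1.37 -0.08]
{'tool_cm': array([-25.84, -40.47,  11.07]), 'roll': np.float64(-1.555), 'tool_cm_after_roll': array([ 40.05, -26.49,  11.07])}
[[ 0.236 -0.972 -0.   ]
 [-0.972 -0.236  0.002]
 [-0.002 -0.    -1.   ]]
bin corner heights [ 0.45690831 -0.46697871  0.28646556] [ 0.4018533  -0.64778149  0.29436824]
```

Run:
```python
from h import *
for a,b in (((650,303),(217,445)),((622,408),(185,325)),((795,345),(28,500)),((772,450),(52,360)),((708,512),(10,268))): print(tri(np.array(a)*.64,np.array(b)*.64).round(3))
```

```text
[ 0.483 -0.522  0.045]
[ 0.306 -0.46   0.118]
[ 0.405 -0.782  0.036]
[ 0.25  -0.673  0.139]
[ 0.147 -0.607  0.206]
```

Request:
jog_arm --deltas '[0,0,-0.5,-0.173,5,0,0,-0.5,-0.173,5,0,0,-0.5,-0.173,5,0,0,-0.5,-0.173,5,0,0,-0.5,-0.173,5,0,0,-0.5,-0.173,5,0,0,0,-0.173,5,0,0,0,-0.173,5,0,0,0,-0.171,5]'

```text
clock: 1.23
ee_pos: [0.153, -0.6314, 0.2605]
tcp_rot: [-3.12, -0.357, 0.0]
force: [0.7, 0.2, 0.2]
finger_gap: 0.0499
```

Request:
jog_arm --deltas '[4,-2.6,0,0,5,4,-2.7,0,0,5,4,-2.6,0,0,5,4,-2.7,0,0,5,4,-2.6,0,0,5,4,-2.7,0,0,5,4,-2.6,0,0,5,4,-2.7,0,0,5,4,-2.6,3,0,5,4,-2.7,3,0,5,0,0,4,0,5,0,0,0,0,5]'

```text
clock: 2.72
ee_pos: [0.4828, -0.2829, 0.1569]
tcp_rot: [-3.116, -0.349, 0.01]
force: [1.3, -0.3, -0.2]
finger_gap: 0.0502
```

Run:
```python
from h import *
show(); goto([.4854,-.2845,.12],np.radians(12.7))
from rig import grab_frame
f=grab_frame("scene")[:,:,::-1]; cv2.imwrite("pics/s1.png",cv2.resize(f[180:320,150:330],None,fx=4,fy=4,interpolation=cv2.INTER_CUBIC))
```

```text
t 2.73 pos [ 0.4828 -0.2829  0.1569] cradle [ 447.3 -183.3] yaw 12.79 tilt [-0.0073  0.0051] F [ 1.3 -0.3 -0.2] gap 0.0502 j [-0.63 -0.01  1.92 -0.    1.24 -0.85]
{'tool_cm': array([0.24, 0.24, 3.69]), 'roll': np.float64(0.001), 'tool_cm_after_roll': array([0.24, 0.24, 3.69])}
```

View pics/s1.png

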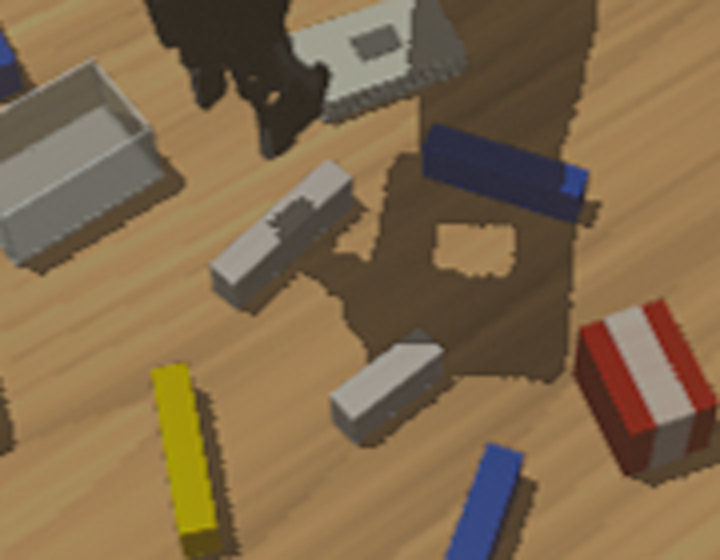

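The open fingers are above the long grey bar (crop (270,90), bar at (285,235)) and clear of the tub. I'll descend now.

Request:
jog_arm --deltas '[0.1,0.1,2.5,0,5,0.1,0.1,2.5,0,5,0,0,2.5,0,5,0,0,2,0,5,0,0,1.5,0,5,0,0,0,0,5,0,0,0,0,5]'

```text
clock: 3.65
ee_pos: [0.4879, -0.2871, 0.0523]
tcp_rot: [3.121, 0.348, 0.002]
force: [0.3, 0.4, 0.2]
finger_gap: 0.0498
```

Run:
```python
from h import *
show(); goto([.4854,-.2845,.008],np.radians(12.7))
```

```text
t 3.65 pos [ 0.4879 -0.2871  0.0523] cradle [ 452.7 -179.4] yaw 12.71 tilt [ 0.0012 -0.0009] F [0.3 0.4 0.2] gap 0.0498 j [-0.63  0.12  1.98  0.    1.04 -0.85]
{'tool_cm': array([-0.19, -0.32,  4.43]), 'roll': np.float64(0.0), 'tool_cm_after_roll': array([-0.19, -0.32,  4.43])}
```

Request:
jog_arm --deltas '[-0.1,-0.2,1.2,0,5,-0.1,-0.1,1.2,0,5,0,0,1,0,5,0,0,0.7,0,5,0,0,0.3,0,5,0,0,0,0,5,0,0,0,0,2,0,0,0,0,1.5,0,0,0,0,1.5,0,0,0,0,1.5,0,0,0,0,1.5]' --squeeze 40

```text
clock: 5.03
ee_pos: [0.4852, -0.2845, 0.008]
tcp_rot: [3.121, 0.348, 0.002]
force: [1.0, -0.1, 3.4]
finger_gap: 0.0234
```

Run:
```python
from h import *
show()
```

```text
t 5.03 pos [ 0.4852 -0.2845  0.008 ] cradle [ 449.5 -181.3] yaw 12.72 tilt [ 0.0011 -0.0008] F [ 1.  -0.1  3.4] gap 0.0234 j [-0.63  0.18  2.    0.    0.96 -0.85]
```

Request:
jog_arm --deltas '[0,0,-1,0,1.5,0,0,-2,0,1.5,0,0,-2.5,0,1.5,0,0,-2.5,0,1.5,0,0,-2,0,1.5,0,0,-1,-0.026,1.5,0,0,0,0,1.5,0,0,0,0,1.5]'

```text
clock: 6.02
ee_pos: [0.484, -0.2837, 0.1162]
tcp_rot: [-3.116, -0.388, 0.002]
force: [-1.2, -0.6, -1.9]
finger_gap: 0.0233
```

Run:
```python
from h import *
show(); p=cw(87.5,-62); print(p); goto([*p,.119],np.radians(14.23))
```

```text
t 6.03 pos [ 0.484  -0.2837  0.1162] cradle [ 448.4 -182.3] yaw 14.21 tilt [-0.0017  0.0012] F [-1.2 -0.6 -1.9] gap 0.0233 j [-0.63  0.03  1.95  0.    1.16 -0.87]
[0.51191477 0.09574287]
{'tool_cm': array([ 12.01, -36.1 ,  -0.24]), 'roll': np.float64(-0.0), 'tool_cm_after_roll': array([ 12.03, -36.09,  -0.24])}
```

Request:
jog_arm --deltas '[0.6,-1.8,0,0,1.5,1.2,-3.6,0,0,1.5,1.2,-3.6,0,0,1.5,1.2,-3.6,0,0,1.5,1.2,-3.6,0,0,1.5,1.2,-3.6,0,0,1.5,1.2,-3.6,0,0,1.5,1.2,-3.6,0,0,1.5,1.2,-3.6,0,0,1.5,1.2,-3.6,0,0,1.5,0.6,-1.9,0,0,1.5,0,0,0,0,1.5]'

```text
clock: 7.52
ee_pos: [0.5113, 0.097, 0.1164]
tcp_rot: [-3.117, -0.393, 0.003]
force: [0.6, 0.1, -2.9]
finger_gap: 0.0231
```

Request:
jog_arm --deltas '[0,0,0,0,1.5,0,0,0,0,1.5]'

```text
clock: 7.78
ee_pos: [0.5122, 0.0947, 0.1171]
tcp_rot: [3.118, 0.387, -0.001]
force: [0.1, -0.7, -1.9]
finger_gap: 0.0232
```

Run:
```python
from h import *
show(); p=cw(87.5,-62); goto([*p,.009],np.radians(14.23))
from rig import grab_frame
for n,(x,y,w,h) in (("scene",(310,80,130,140)),("top",(25,95,180,120))):
    f=grab_frame(n)[:,:,::-1]; cv2.imwrite(f"pics/{n}2.png",cv2.resize(f[y:y+h,x:x+w],None,fx=4,fy=4,interpolation=cv2.INTER_CUBIC))
```

```text
t 7.78 pos [0.5122 0.0947 0.1171] cradle [ 88.6 -62. ] yaw 14.16 tilt [-0.0005 -0.0002] F [ 0.1 -0.7 -1.9] gap 0.0232 j [ 0.08 -0.06  2.04 -0.    1.16 -0.17]
{'tool_cm': array([ 1.000e-02, -1.100e-01,  1.081e+01]), 'roll': np.float64(-0.001), 'tool_cm_after_roll': array([ 1.000e-02, -1.100e-01,  1.081e+01])}
```

View pics/scene2.png

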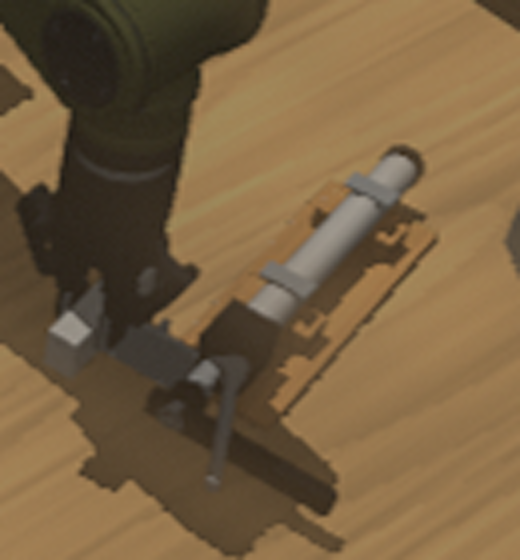

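View pics/top2.png

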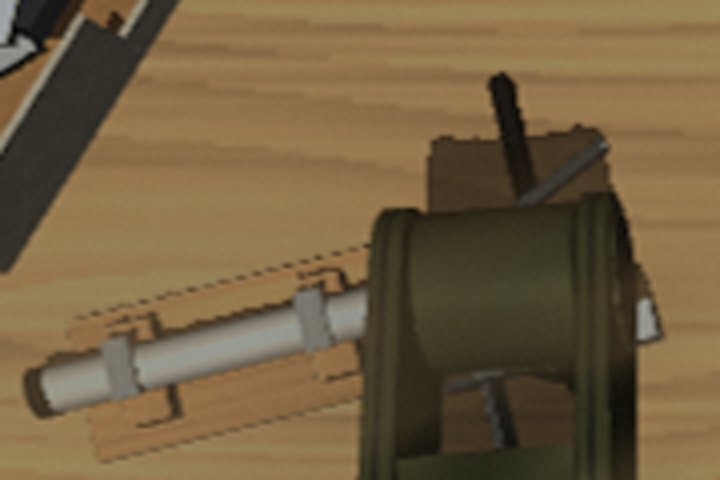

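The gauge hangs level in the grip with its free end at scene crop (70,330), and it lines up with the leg. Lowering to the bench.

Request:
jog_arm --deltas '[0,0,1.5,0,1.5,0,0,2.5,0,1.5,0,0,2.5,0,1.5,0,0,2,0,1.5,0,0,1.3,0,1.5,0,0,0.6,0,1.5,0,0,0.2,0,1.5,0,0,0.2,0,1.5,0,0,0,0,1.5,0,0,0,0,1.5]'

```text
clock: 9.12
ee_pos: [0.5128, 0.0953, 0.0098]
tcp_rot: [3.117, 0.389, 0.001]
force: [-0.2, 0.3, -2.1]
finger_gap: 0.0237
```

Run:
```python
from h import *
show(); p=cw(77.5,-62); goto([*p,.009],np.radians(14.23))
```

```text
t 9.12 pos [0.5128 0.0953 0.0098] cradle [ 88.1 -61.3] yaw 14.22 tilt [0.0009 0.0001] F [-0.2  0.3 -2.1] gap 0.0237 j [ 0.08  0.09  2.09 -0.    0.95 -0.17]
{'tool_cm': array([-0.07, -1.06,  0.08]), 'roll': np.float64(-0.0), 'tool_cm_after_roll': array([-0.07, -1.06,  0.08])}
```

Request:
jog_arm --deltas '[0,-0.4,0.1,0,1.5,-0.07,-0.4,0,0,1.5,0,-0.1,0,0,1.5,0,0,0,0,1.5]'

```text
clock: 9.62
ee_pos: [0.5095, 0.104, 0.0083]
tcp_rot: [3.117, 0.389, -0.0]
force: [0.2, -0.3, -3.8]
finger_gap: 0.0233
```

Request:
jog_arm --deltas '[0,-0.1,0.05,0,1.5,0,0,0,0,1.5]'

```text
clock: 9.88
ee_pos: [0.5095, 0.1048, 0.008]
tcp_rot: [3.117, 0.389, 0.001]
force: [0.6, 0.2, -1.2]
finger_gap: 0.0234
```

Request:
jog_arm --deltas '[0,-0.1,0,0,1.5,0,0,0,0,1.5]'

```text
clock: 10.12
ee_pos: [0.5092, 0.1057, 0.008]
tcp_rot: [3.117, 0.389, 0.001]
force: [0.3, -0.9, -1.3]
finger_gap: 0.0233
```

Request:
jog_arm --deltas '[0,-0.1,0,0,1.5,0,0,0,0,1.5]'

```text
clock: 10.38
ee_pos: [0.5093, 0.1057, 0.0081]
tcp_rot: [3.115, 0.389, 0.001]
force: [1.3, -6.2, -1.2]
finger_gap: 0.0235
```

Request:
jog_arm --deltas '[0,-0.1,0,0,1.5,0,0,0,0,1.5]'

```text
clock: 10.62
ee_pos: [0.5094, 0.1058, 0.0082]
tcp_rot: [3.113, 0.39, 0.002]
force: [2.1, -9.0, -1.0]
finger_gap: 0.0233
```

Request:
jog_arm --deltas '[0,-0.1,0,0,1.5,0,0,0,0,1.5]'

```text
clock: 10.88
ee_pos: [0.5095, 0.1058, 0.0083]
tcp_rot: [3.111, 0.39, 0.002]
force: [3.6, -13.9, -2.2]
finger_gap: 0.0231
```

Request:
jog_arm --deltas '[0,0.1,0,0,1.5,0,0.1,0,0,1.5,0,0,0,0,4,0,0,0,0,4,0,0,0,0,4]'

```text
clock: 11.5
ee_pos: [0.5088, 0.1071, 0.0079]
tcp_rot: [-3.117, -0.389, -0.0]
force: [-0.6, -1.2, -0.8]
finger_gap: 0.04
```

Run:
```python
from h import *
show()
```

```text
t 11.5 pos [0.5088 0.1071 0.0079] cradle [ 75.8 -62.2] yaw 14.22 tilt [0.0001 0.0003] F [-0.6 -1.2 -0.8] gap 0.04 j [ 0.1   0.09  2.1   0.    0.95 -0.14]
```

Request:
jog_arm --deltas '[0,0,-2,0,4,0,0,-2.5,0,4,0,0,-1,0,2,0,2,0,0,0,0,2.5,0,0,0,0,2,0,0,0,0,0,2,0,0,0,0,2.5,0,0,0,0,0.6,0,0,0,0,0,0,0,0,0,0,0,0]' --squeeze 20

```text
clock: 12.88
ee_pos: [0.5256, 0.0437, 0.0128]
tcp_rot: [3.117, 0.389, 0.003]
force: [0.3, 1.2, 0.5]
finger_gap: -0.0001
```

Run:
```python
from h import *
show()
from rig import grab_frame
for n,(x,y,w,h) in (("scene",(310,80,130,140)),):
    f=grab_frame(n)[:,:,::-1]; cv2.imwrite(f"pics/{n}3.png",cv2.resize(f[y:y+h,x:x+w],None,fx=4,fy=4,interpolation=cv2.INTER_CUBIC))
```

```text
t 12.88 pos [0.5256 0.0437 0.0128] cradle [141.3 -61.5] yaw 14.21 tilt [0.0017 0.    ] F [0.3 1.2 0.5] gap -0.0001 j [-0.02  0.1   2.08  0.    0.96 -0.27]
```

View pics/scene3.png

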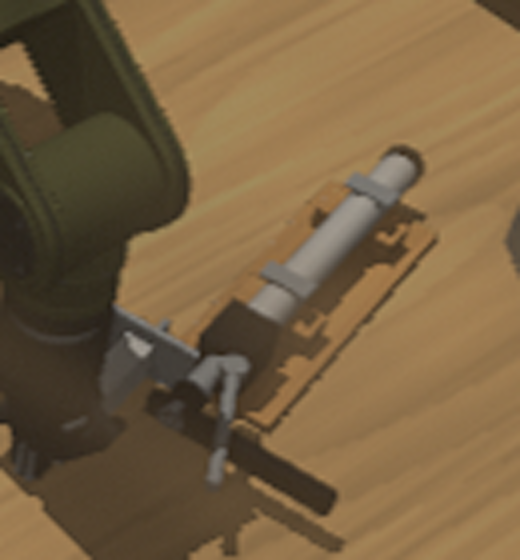

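The gauge's near end meets the plate at scene crop (135,340), and the closed fingers stand beyond its free end. Next I'll nudge that free end to seat it square.

Request:
jog_arm --deltas '[0,-0.5,0,0,0,0,-0.4,0,0,0,0,-0.3,0,0,0,0,0,0,0,0]'

```text
clock: 13.42
ee_pos: [0.5217, 0.0557, 0.0118]
tcp_rot: [-3.117, -0.389, 0.0]
force: [0.1, -0.9, -0.3]
finger_gap: 0.0005
```

Request:
jog_arm --deltas '[0,-0.2,0,0,0,0,-0.1,0,0,0,0,0,0,0,0]'

```text
clock: 13.8
ee_pos: [0.521, 0.0583, 0.0118]
tcp_rot: [-3.117, -0.389, 0.0]
force: [-1.2, -0.5, -0.0]
finger_gap: -0.0001
```

Request:
jog_arm --deltas '[0,-0.1,0,0,0,0,-0.1,0,0,0,0,0,0,0,0]'

```text
clock: 14.18
ee_pos: [0.5211, 0.0593, 0.0119]
tcp_rot: [3.115, 0.389, 0.001]
force: [0.8, -5.0, -0.2]
finger_gap: 0.0001
```

Request:
jog_arm --deltas '[0,-0.1,0,0,0,0,-0.1,0,0,0,0,0,0,0,0]'

```text
clock: 14.55
ee_pos: [0.5214, 0.0594, 0.0123]
tcp_rot: [3.112, 0.39, 0.003]
force: [2.7, -11.6, -2.4]
finger_gap: -0.0001
```

Run:
```python
from h import *
show()
```

```text
t 14.55 pos [0.5214 0.0594 0.0123] cradle [125.1 -61.8] yaw 14.28 tilt [ 0.0028 -0.0054] F [  2.7 -11.6  -2.4] gap -0.0001 j [ 0.01  0.1   2.09 -0.01  0.96 -0.23]
```

Request:
jog_arm --deltas '[0,0.5,0,0,0,0,1.5,0,0,2,0,1,-2,0,3,0,0,-4,0,3,0,0,-5,0,3,0,1,-4,0,3,0,0,0,0,3,0,0,0,0,3]'

```text
clock: 15.55
ee_pos: [0.5294, 0.0231, 0.161]
tcp_rot: [-3.117, -0.388, 0.002]
force: [0.8, 0.1, -0.7]
finger_gap: 0.0296
```

Run:
```python
from h import *
show()
p=cw(53,112); print(p); goto([*p,.14],np.radians(-75.77))
```

```text
t 15.55 pos [0.5294 0.0231 0.161 ] cradle [162.2 -62.9] yaw 14.19 tilt [-0.0013  0.0003] F [ 0.8  0.1 -0.7] gap 0.0296 j [-0.06 -0.09  1.99  0.    1.24 -0.31]
[0.67209253 0.17196186]
{'tool_cm': array([ 17.49, -10.93,   2.09]), 'roll': np.float64(1.57), 'tool_cm_after_roll': array([-10.92, -17.49,   2.09])}
```

Request:
jog_arm --deltas '[0,0,0,0.174,4,0,0,0,0.174,4,0,0,0,0.174,4,0,0,0,0.174,4,0,0,0,0.174,4,0,0,0,0.175,4,0,0,0,0.175,4,0,0,0,0.175,4,0,0,0,0.175,4]'

```text
clock: 16.68
ee_pos: [0.5284, 0.0235, 0.1591]
tcp_rot: [2.473, -1.934, -0.006]
force: [0.5, 0.7, 0.2]
finger_gap: 0.0398
```

Request:
jog_arm --deltas '[-1,-2,0,0,4,-2,-3.5,0,0,4,-2.5,-4,0,0,4,-2.5,-4,0,0,4,-2,-3,0,0,4,-0.9,-1,0,0,4,0,0,0,0,4,0,0,0,0,4]'

```text
clock: 17.68
ee_pos: [0.6717, 0.1712, 0.161]
tcp_rot: [2.478, -1.929, -0.001]
force: [0.1, 0.5, 0.9]
finger_gap: 0.04
```

Run:
```python
from h import *
show()
p=cw(53,112); goto([*p,.026],np.radians(-75.77))
from rig import grab_frame
for n,(x,y,w,h) in (("scene",(310,80,130,140)),("top",(25,95,180,120))):
    f=grab_frame(n)[:,:,::-1]; cv2.imwrite(f"pics/{n}4.png",cv2.resize(f[y:y+h,x:x+w],None,fx=4,fy=4,interpolation=cv2.INTER_CUBIC)); cv2.imwrite(f"pics/raw_{n}4.png",f)
```

```text
t 17.68 pos [0.6717 0.1712 0.161 ] cradle [ 53.7 111.4] yaw -75.78 tilt [-0.0016 -0.0006] F [0.1 0.5 0.9] gap 0.04 j [ 0.17  0.27  1.61 -0.    1.27  1.49]
{'tool_cm': array([-0.07, -0.08, 13.5 ]), 'roll': np.float64(-0.0), 'tool_cm_after_roll': array([-0.07, -0.08, 13.5 ])}
```

View pics/scene4.png

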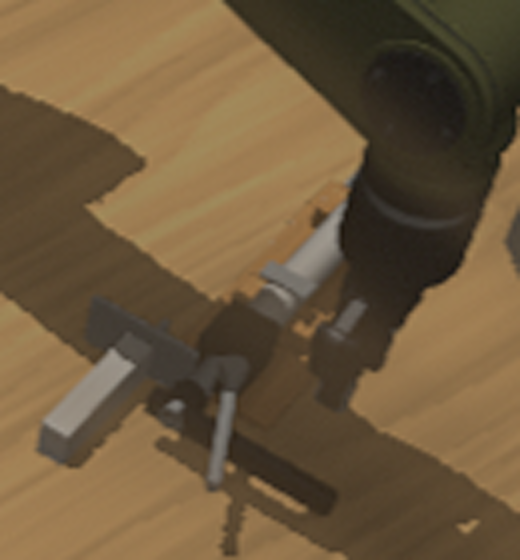

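View pics/top4.png

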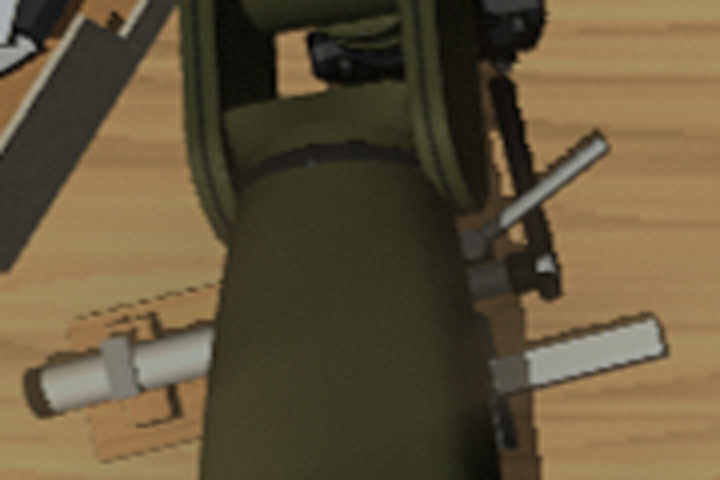

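The gauge lies square against the plate: scene crop (45,440) to (135,350), and top crop (660,335) for the free end. The lever is still open. Lowering over the foot bar.

Request:
jog_arm --deltas '[-0.07,-0.08,2,0,4,0,0,3,0,4,0,0,3,0,4,0,0,2.5,0,4,0,0,1.5,0,4,0,0,1,0,4,0,0,0.5,0,4,0,0,0,0,4,0,0,0,0,4]'

```text
clock: 18.9
ee_pos: [0.674, 0.1731, 0.0279]
tcp_rot: [-2.479, 1.928, -0.002]
force: [-0.5, 0.8, 0.3]
finger_gap: 0.0398
```

Run:
```python
from h import *
show()
p=cw(53,112); goto([*p,.026],np.radians(-75.77))
```

```text
t 18.9 pos [0.674  0.1731 0.0279] cradle [ 52.4 114.1] yaw -75.74 tilt [0.0017 0.0003] F [-0.5  0.8  0.3] gap 0.0398 j [0.17 0.41 1.67 0.   1.06 1.5 ]
{'tool_cm': array([0.06, 0.21, 0.19]), 'roll': np.float64(0.0), 'tool_cm_after_roll': array([0.06, 0.21, 0.19])}
```

Gripping now, then reading the force to find home.

Request:
jog_arm --deltas '[0,0.15,0.2,0,4,0,0,0,0,1,0,0,0,0,1,0,0,0,0,1,0,0,0,0,1,0,0,0,0,1]' --squeeze 20

```text
clock: 19.65
ee_pos: [0.6717, 0.1726, 0.0249]
tcp_rot: [2.48, -1.929, -0.0]
force: [-2.1, -0.6, 2.4]
finger_gap: 0.0139
```

Run:
```python
from h import *
show()
```

```text
t 19.65 pos [0.6717 0.1726 0.0249] cradle [ 52.3 111.8] yaw -75.75 tilt [-0.0003 -0.    ] F [-2.1 -0.6  2.4] gap 0.0139 j [0.17 0.41 1.68 0.   1.06 1.5 ]
```

Request:
jog_arm --deltas '[-0.1,0,0,0,1,0,0,0,0,1,0,0,0,0,1]'

```text
clock: 20.02
ee_pos: [0.6717, 0.1726, 0.0249]
tcp_rot: [2.479, -1.928, 0.001]
force: [-1.3, -5.8, 1.6]
finger_gap: 0.0136
```

Run:
```python
from h import *
show();s,R=state();print(R.T@s["force"])
```

```text
t 20.02 pos [0.6717 0.1726 0.0249] cradle [ 52.3 111.8] yaw -75.75 tilt [ 0.     -0.0013] F [-1.3 -5.8  1.6] gap 0.0136 j [ 0.17  0.41  1.68 -0.    1.06  1.5 ]
[ 5.26295848  2.67557754 -1.57306145]
```

Request:
jog_arm --deltas '[0.1,0,0,0,1,0,0,0,0,1,0,0,0,0,1]'

```text
clock: 20.4
ee_pos: [0.6718, 0.1726, 0.025]
tcp_rot: [2.48, -1.928, -0.0]
force: [-1.7, -2.5, 3.4]
finger_gap: 0.0138
```

Run:
```python
from h import *
show();s,R=state();print(R.T@s["force"])
```

```text
t 20.4 pos [0.6718 0.1726 0.025 ] cradle [ 52.3 111.8] yaw -75.74 tilt [-0.0001 -0.0001] F [-1.7 -2.5  3.4] gap 0.0138 j [ 0.17  0.41  1.68 -0.    1.06  1.5 ]
[ 1.98970411  2.24404255 -3.43847201]
```

Request:
jog_arm --deltas '[0.2,0,0,0,1,0,0,0,0,1,0,0,0,0,1]'

```text
clock: 20.78
ee_pos: [0.6719, 0.1722, 0.025]
tcp_rot: [-2.479, 1.928, 0.003]
force: [-3.5, 2.5, 4.1]
finger_gap: 0.0135
```

Run:
```python
from h import *
show();s,R=state();print(R.T@s["force"])
```

```text
t 20.77 pos [0.6719 0.1722 0.025 ] cradle [ 52.8 111.9] yaw -75.74 tilt [-0.0006  0.0022] F [-3.5  2.5  4.1] gap 0.0135 j [0.17 0.41 1.68 0.   1.06 1.49]
[-3.27287003  2.81789954 -4.09207132]
```

Request:
jog_arm --deltas '[0.4,0,0,0,1,0.8,0,0,0,1,1,0,0,0,1,1,0,0,0,1,0.9,0,0,0,1,0.7,0,0,0,1,0.4,0,0,0,1,0,0,0,0,1,0,0,0,0,1,0,0,0,0,1]'

```text
clock: 22.02
ee_pos: [0.6846, 0.1219, 0.025]
tcp_rot: [-2.479, 1.928, 0.004]
force: [-4.4, 3.8, 4.6]
finger_gap: 0.0137
```

Run:
```python
from h import *
show();s,R=state();print(R.T@s["force"])
```

```text
t 22.02 pos [0.6846 0.1219 0.025 ] cradle [104.6 111.8] yaw -75.74 tilt [-0.0011  0.0023] F [-4.4  3.8  4.6] gap 0.0137 j [0.1  0.41 1.67 0.   1.06 1.42]
[-4.78901873  3.28383412 -4.57896217]
```

Request:
jog_arm --deltas '[0.27,0,0,0,1,0,0,0,0,1,0,0,0,0,1]'

```text
clock: 22.4
ee_pos: [0.6852, 0.1193, 0.0249]
tcp_rot: [-2.479, 1.928, 0.004]
force: [-5.0, 4.3, 4.0]
finger_gap: 0.0137
```

Run:
```python
from h import *
show();s,R=state();print(R.T@s["force"])
from rig import grab_frame
for n,(x,y,w,h) in (("scene",(310,110,110,110)),("top",(95,85,110,110))):
    f=grab_frame(n)[:,:,::-1]; cv2.imwrite(f"pics/raw_{n}5.png",f); cv2.imwrite(f"pics/{n}5.png",cv2.convertScaleAbs(cv2.resize(f[y:y+h,x:x+w],None,fx=5,fy=5,interpolation=cv2.INTER_CUBIC),alpha=1.5,beta=15))
# predicted pixels of gauge free end top edge and bar outer face
for n,(x,y) in (("scene",(310,110)),("top",(95,85))):
    for p in ((115,-62,36),(115,-22,55),(115,130,55)):
        uv=proj(n,np.r_[cw(*p[:2]),p[2]/1000]); print(n,p,uv.round(1),((uv-[x,y])*5+2).round(0))
```

```text
t 22.4 pos [0.6852 0.1193 0.0249] cradle [107.3 111.8] yaw -75.74 tilt [-0.0012  0.0023] F [-5.   4.3  4. ] gap 0.0137 j [0.09 0.41 1.67 0.   1.06 1.41]
[-5.3721063   3.81122442 -3.96057937]
scene (115, -62, 36) [322.8 186.7] [ 66. 386.]
scene (115, -22, 55) [335.2 189.5] [128. 400.]
scene (115, 130, 55) [381.8 217.5] [361. 539.]
top (115, -62, 36) [189.6 177.9] [475. 467.]
top (115, -22, 55) [185.  162.7] [452. 390.]
top (115, 130, 55) [171.4 107.5] [384. 114.]
```

View pics/scene5.png

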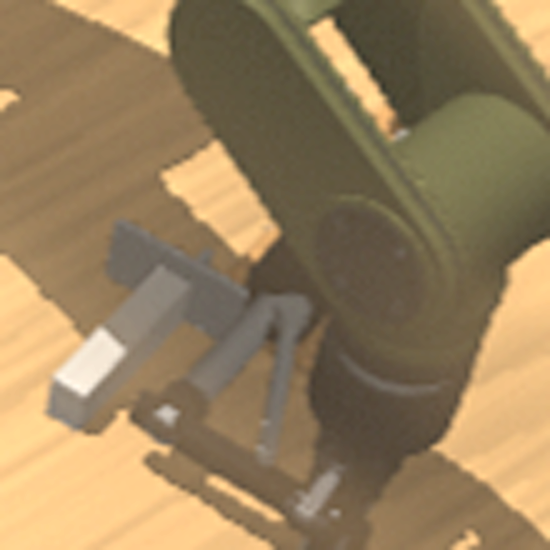

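View pics/top5.png

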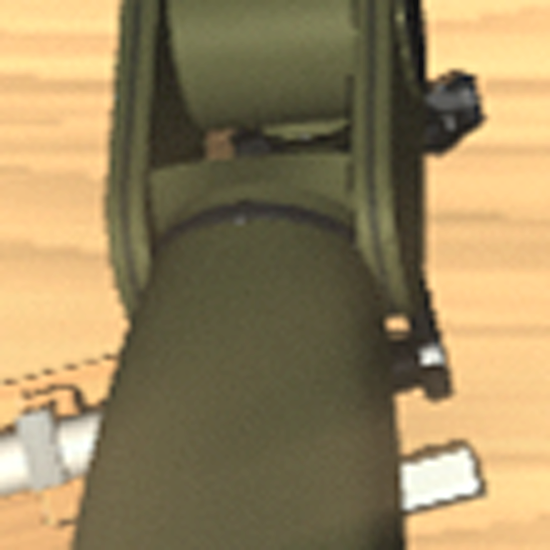

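The bar's outer face (top crop (450,385)) and the gauge's free end (top crop (480,468)) sit where the model predicts for 115 mm. My worry is that the lever tip, which reaches x=125, could jam on the outer finger inside a 14 mm gap. So I'll widen the gap to 30 mm while the inner finger keeps holding the bar against its spring.

Request:
jog_arm --deltas '[0.1,0,0,0,1.6,0.1,0,0,0,1.8,0.1,0,0,0,2.0,0.1,0,0,0,2.2,0.1,0,0,0,2.4,0.1,0,0,0,2.6,0.1,0,0,0,2.8,0.1,0,0,0,3.0,0,0,0,0,3.0,0,0,0,0,3.0]'

```text
clock: 23.75
ee_pos: [0.6873, 0.1118, 0.024]
tcp_rot: [-2.479, 1.927, 0.004]
force: [-1.3, 4.4, -0.1]
finger_gap: 0.03
```

Run:
```python
from h import *
show();s,R=state();print(R.T@s["force"], "want x", 100.3+s["finger_gap"]*500)
T=lambda u,v:np.array([25+(u+.5)/5-.5,105+(v+.5)/5-.5])
a=cl(onz("top",T(587,255),.08)); b=cl(onz("top",T(755,128),.08)); d=b-a; print(a,b,np.arctan2(d[1],d[0]))
```

```text
t 23.75 pos [0.6873 0.1118 0.024 ] cradle [115.  111.9] yaw -75.73 tilt [-0.0006  0.0029] F [-1.3  4.4 -0.1] gap 0.03 j [0.08 0.41 1.67 0.   1.06 1.4 ]
[-4.57122247  0.19108175  0.15681703] want x 115.2903419745054
[14.06720911 19.55903666] [114.31383064  62.6815306 ] 0.4062365108844916
```

The spring's 5 N is still on the inner finger. I'll slide towards the lever now.

Request:
jog_arm --deltas '[0.03,0.5,0,0,3,0,0.8,0,0,3,0,0.8,0,0,3,0,0.8,0,0,3,0,0.5,0,0,3,0,0.3,0,0,3,0,0,0,0,3]'

```text
clock: 24.62
ee_pos: [0.6529, 0.1027, 0.0252]
tcp_rot: [-2.476, 1.926, -0.0]
force: [-0.2, 5.3, 0.5]
finger_gap: 0.0302
```

Run:
```python
from h import *
show();s,R=state();print(R.T@s["force"], "want x", 100.3+s["finger_gap"]*500)
```

```text
t 24.62 pos [0.6529 0.1027 0.0252] cradle [115.4  76.4] yaw -75.76 tilt [0.0032 0.0037] F [-0.2  5.3  0.5] gap 0.0302 j [0.07 0.34 1.76 0.   1.03 1.39]
[-5.17715813 -1.1253824  -0.52716892] want x 115.41511598629165
```

Request:
jog_arm --deltas '[0,0.3,0,0,3,0,0.3,0,0,3,0,0.3,0,0,3,0,0.3,0,0,3,0,0,0,0,3]'

```text
clock: 25.25
ee_pos: [0.642, 0.0998, 0.0256]
tcp_rot: [-2.475, 1.925, -0.002]
force: [2.9, 6.9, 0.9]
finger_gap: 0.0299
```

Run:
```python
from h import *
show();s,R=state();print(R.T@s["force"], "want x", 100.3+s["finger_gap"]*500)
```

```text
t 25.25 pos [0.642  0.0998 0.0256] cradle [115.6  65.1] yaw -75.76 tilt [0.0049 0.0039] F [2.9 6.9 0.9] gap 0.0299 j [0.07 0.32 1.79 0.   1.03 1.39]
[-5.93625837 -4.47172531 -0.84817463] want x 115.24128930755539
```

Request:
jog_arm --deltas '[-0.02,0.3,0,0,3,0,0.3,0,0,3,-0.02,0.3,0,0,3,0,0.3,0,0,3,0,0,0,0,3]'

```text
clock: 25.88
ee_pos: [0.6303, 0.0969, 0.0256]
tcp_rot: [-2.475, 1.926, -0.003]
force: [2.1, 5.2, 1.3]
finger_gap: 0.03
```

Run:
```python
from h import *
show();s,R=state();print(R.T@s["force"], "want x", 100.3+s["finger_gap"]*500)
from rig import grab_frame
for n,(x,y,w,h) in (("scene",(310,110,110,110)),("top",(95,85,110,110))):
    f=grab_frame(n)[:,:,::-1]; cv2.imwrite(f"pics/{n}6.png",cv2.convertScaleAbs(cv2.resize(f[y:y+h,x:x+w],None,fx=5,fy=5,interpolation=cv2.INTER_CUBIC),alpha=1.5,beta=15))
```

```text
t 25.88 pos [0.6303 0.0969 0.0256] cradle [115.4  53. ] yaw -75.77 tilt [0.0048 0.0035] F [2.1 5.2 1.3] gap 0.03 j [0.07 0.3  1.82 0.   1.02 1.39]
[-4.47676093 -3.33298612 -1.23186244] want x 115.29644821784956
```

View pics/scene6.png

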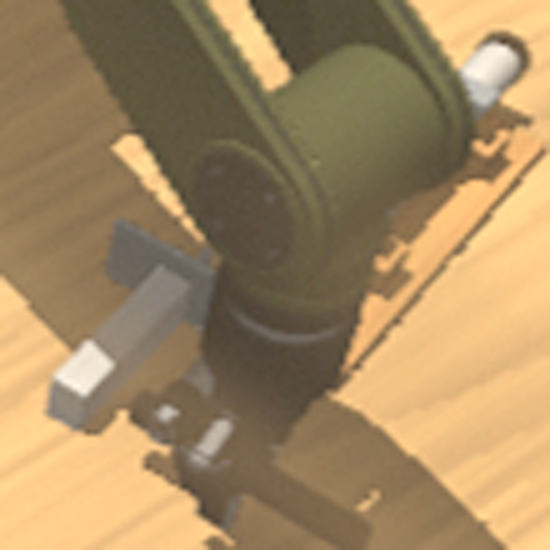

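View pics/top6.png

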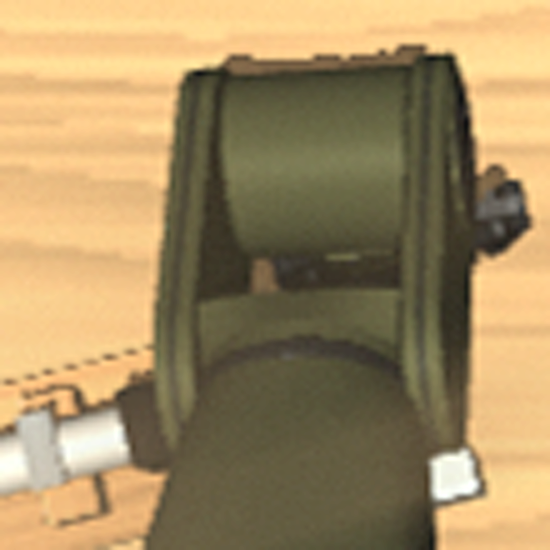

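The gauge is unmoved at crop (50-120, 340-420). The fingers are at the bar near scene crop (210,450), with the lever going ahead of them. I'll continue until the lever reaches its stop.

Request:
jog_arm --deltas '[0,0.3,0,0,3,0,0.3,0,0,3,0,0.3,0,0,3,0,0.2,0,0,3,0,0,0,0,3]'

```text
clock: 26.6
ee_pos: [0.6199, 0.0943, 0.0257]
tcp_rot: [-2.475, 1.925, -0.003]
force: [3.0, 5.7, 1.0]
finger_gap: 0.03
```

Request:
jog_arm --deltas '[0,0.2,0,0,3,0,0.1,0,0,3,0,0,0,0,3]'

```text
clock: 26.98
ee_pos: [0.6172, 0.0936, 0.0257]
tcp_rot: [-2.474, 1.925, -0.004]
force: [3.5, 6.4, 0.2]
finger_gap: 0.0299
```

Run:
```python
from h import *
show();s,R=state();print(R.T@s["force"], "want x", 100.3+s["finger_gap"]*500)
```

```text
t 26.98 pos [0.6172 0.0936 0.0257] cradle [115.5  39.5] yaw -75.78 tilt [0.0059 0.0038] F [3.5 6.4 0.2] gap 0.0299 j [0.06 0.27 1.85 0.   1.01 1.38]
[-5.30693428 -4.9701698  -0.18419296] want x 115.263858290482
```

Request:
jog_arm --deltas '[-0.02,0.1,0,0,3,0,0.1,0,0,3,0,0,0,0,3]'

```text
clock: 27.35
ee_pos: [0.6169, 0.0935, 0.0259]
tcp_rot: [-2.471, 1.925, -0.008]
force: [10.0, 7.0, -3.9]
finger_gap: 0.0302
```

Request:
jog_arm --deltas '[0,0.1,0,0,3,0,0,0,0,3]'

```text
clock: 27.6
ee_pos: [0.6169, 0.0935, 0.026]
tcp_rot: [-2.468, 1.924, -0.011]
force: [13.6, 8.6, -6.5]
finger_gap: 0.0301
```

Request:
jog_arm --deltas '[0,0.1,0,0,3,0,0,0,0,3]'

```text
clock: 27.85
ee_pos: [0.6169, 0.0935, 0.0261]
tcp_rot: [-2.466, 1.924, -0.013]
force: [17.4, 9.3, -9.4]
finger_gap: 0.0299
```

Run:
```python
from h import *
show();s,R=state();print(R.T@s["force"], "want x", 100.3+s["finger_gap"]*500)
```

```text
t 27.85 pos [0.6169 0.0935 0.0261] cradle [115.5  39.2] yaw -75.9 tilt [0.0151 0.0056] F [17.4  9.3 -9.4] gap 0.0299 j [0.06 0.26 1.86 0.01 1.   1.38]
[ -4.78406198 -18.98630373   9.72578165] want x 115.25427445540969
```

There is a hard stop at y=39.2 mm. First contact came at about y=76, which fits a lever edge of 62 mm with a finger half-width of 14 mm. The stop then puts the lever edge at about 25 mm, which is closed. I'll ease the push, then close on the bar while keeping its x.

Request:
jog_arm --deltas '[0,-0.15,0,0,3,0,-0.15,0,0,3,-0.02,-0.05,0,0,3,0,0,0,0,3]'

```text
clock: 28.35
ee_pos: [0.6168, 0.0935, 0.0259]
tcp_rot: [-2.474, 1.926, -0.004]
force: [3.5, 4.8, 1.8]
finger_gap: 0.0297
```

Run:
```python
from h import *
show();s,R=state();print(R.T@s["force"], "want x", 100.3+s["finger_gap"]*500)
from rig import grab_frame
for n,(x,y,w,h) in (("scene",(310,110,110,110)),("top",(95,85,110,110))):
    f=grab_frame(n)[:,:,::-1]; cv2.imwrite(f"pics/{n}7.png",cv2.convertScaleAbs(cv2.resize(f[y:y+h,x:x+w],None,fx=5,fy=5,interpolation=cv2.INTER_CUBIC),alpha=1.8,beta=25))
```

```text
t 28.35 pos [0.6168 0.0935 0.0259] cradle [115.5  39.1] yaw -75.79 tilt [0.0058 0.0032] F [3.5 4.8 1.8] gap 0.0297 j [0.06 0.27 1.85 0.   1.01 1.38]
[-3.79528553 -4.56550592 -1.71558377] want x 115.1601210483146
```

View pics/scene7.png

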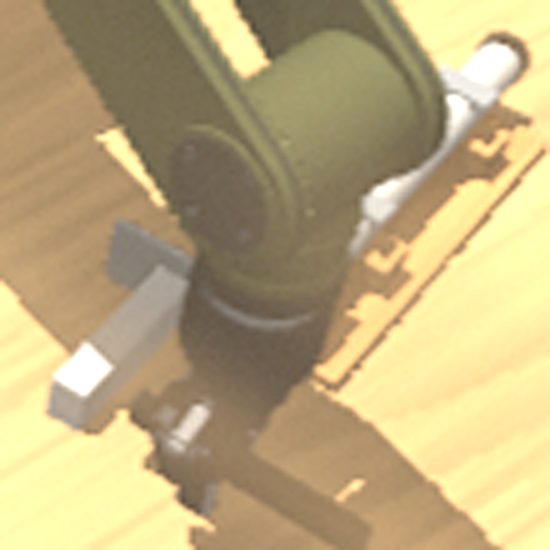

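View pics/top7.png

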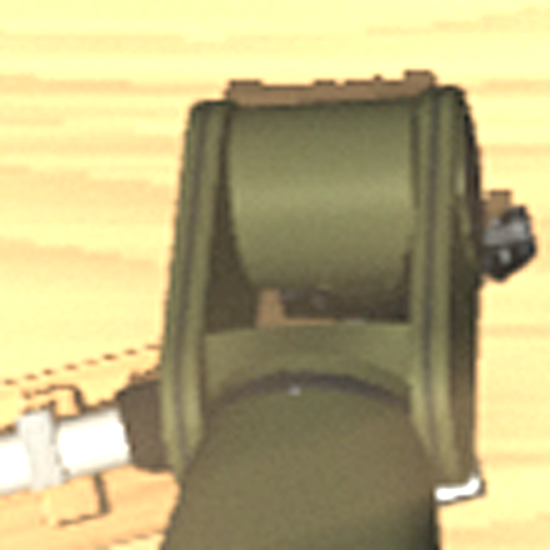

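Request:
jog_arm --deltas '[-0.02,-0.1,0,0,3,0,-0.1,0,0,3,-0.05,0,0,0,2.9,-0.05,0,0,0,2.8,-0.05,0,0,0,2.7,-0.05,0,0,0,2.6,-0.05,0,0,0,2.5,-0.05,0,0,0,2.4,-0.05,0,0,0,2.3,-0.05,0,0,0,2.2,0,0,0,0,2.2]'

```text
clock: 29.82
ee_pos: [0.6159, 0.0966, 0.0252]
tcp_rot: [-2.479, 1.928, -0.001]
force: [2.1, 5.4, 3.9]
finger_gap: 0.0221
```

Run:
```python
from h import *
show();s,R=state();print(R.T@s["force"], "want x", 100.3+s["finger_gap"]*500)
```

```text
t 29.82 pos [0.6159 0.0966 0.0252] cradle [112.3  39. ] yaw -75.75 tilt [0.0013 0.0004] F [2.1 5.4 3.9] gap 0.0221 j [0.07 0.27 1.85 0.   1.02 1.39]
[-4.75425766 -3.33643059 -3.90460592] want x 111.36186571472818
```

Request:
jog_arm --deltas '[-0.09,-0.05,0,0,2.1,-0.05,-0.05,0,0,2.0,-0.05,0,0,0,1.9,-0.05,0,0,0,1.8,-0.05,0,0,0,1.7,0,0,0,0,1.7]'

```text
clock: 30.58
ee_pos: [0.6151, 0.0995, 0.0245]
tcp_rot: [2.479, -1.928, -0.001]
force: [-1.1, 4.3, 3.0]
finger_gap: 0.0171
```

Run:
```python
from h import *
show();s,R=state();print(R.T@s["force"], "want x", 100.3+s["finger_gap"]*500)
```

```text
t 30.57 pos [0.6151 0.0995 0.0245] cradle [109.3  38.9] yaw -75.74 tilt [-0.0012 -0.    ] F [-1.1  4.3  3. ] gap 0.0171 j [0.07 0.27 1.85 0.   1.02 1.4 ]
[-4.4514479   0.04624412 -2.99321921] want x 108.8370726706216
```

Request:
jog_arm --deltas '[-0.08,0,0,0,1.6,-0.05,0,0,0,1.5,-0.05,0,0,0,1.4,0,0,0,0,1.0,0,0,0,0,1.0,0,0,0,0,1.0]' --squeeze 20

```text
clock: 31.32
ee_pos: [0.6147, 0.1012, 0.0246]
tcp_rot: [2.479, -1.928, -0.001]
force: [-2.5, 5.1, 3.7]
finger_gap: 0.0138
```

Run:
```python
from h import *
show();s,R=state();print(R.T@s["force"])
```

```text
t 31.32 pos [0.6147 0.1012 0.0246] cradle [107.5  38.9] yaw -75.75 tilt [-0.0012 -0.    ] F [-2.5  5.1  3.7] gap 0.0138 j [0.08 0.27 1.85 0.   1.02 1.4 ]
[-5.54392928  1.15471964 -3.74335062]
```

Request:
jog_arm --deltas '[-0.02,0,0,0,1.0,0,0,0,0,1.0]'

```text
clock: 31.58
ee_pos: [0.6146, 0.1013, 0.0246]
tcp_rot: [2.479, -1.928, -0.001]
force: [-3.0, 3.4, 3.6]
finger_gap: 0.0138
```

Run:
```python
from h import *
show();s,R=state();print(R.T@s["force"])
from rig import grab_frame
ims=[]
for n,(x,y,w,h) in (("scene",(315,140,80,80)),("top",(95,85,110,110))):
    f=grab_frame(n)[:,:,::-1]; cv2.imwrite(f"pics/full_{n}8.png",cv2.resize(f,(800,600),interpolation=cv2.INTER_CUBIC)); c=cv2.convertScaleAbs(f[y:y+h,x:x+w],alpha=2.,beta=25); k=560/h
    cv2.imwrite(f"pics/{n}8.png",cv2.resize(c,None,fx=k,fy=k,interpolation=cv2.INTER_CUBIC))
    for p in ((125,20,80),(15,20,80),(115,-62,36),(115,-22,55)):
        uv=proj(n,np.r_[cw(*p[:2]),p[2]/1000]); print(n,p,((uv-[x,y]+.5)*k).round(0))
```

```text
t 31.57 pos [0.6146 0.1013 0.0246] cradle [107.4  38.9] yaw -75.75 tilt [-0.0012 -0.0001] F [-3.   3.4  3.6] gap 0.0138 j [ 0.08  0.27  1.85 -0.    1.02  1.4 ]
[-4.03146399  2.07379249 -3.564912  ]
scene (125, 20, 80) [228. 379.]
scene (15, 20, 80) [374. 218.]
scene (115, -62, 36) [ 58. 331.]
scene (115, -22, 55) [145. 350.]
top (125, 20, 80) [453. 308.]
top (15, 20, 80) [243. 361.]
top (115, -62, 36) [484. 475.]
top (115, -22, 55) [461. 398.]
```

View pics/scene8.png

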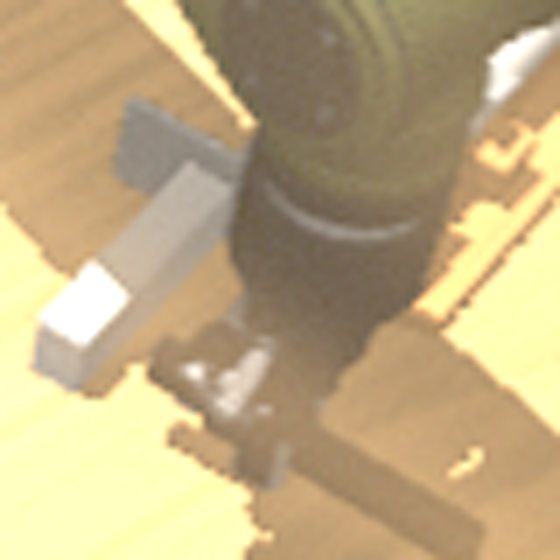

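View pics/full_scene8.png

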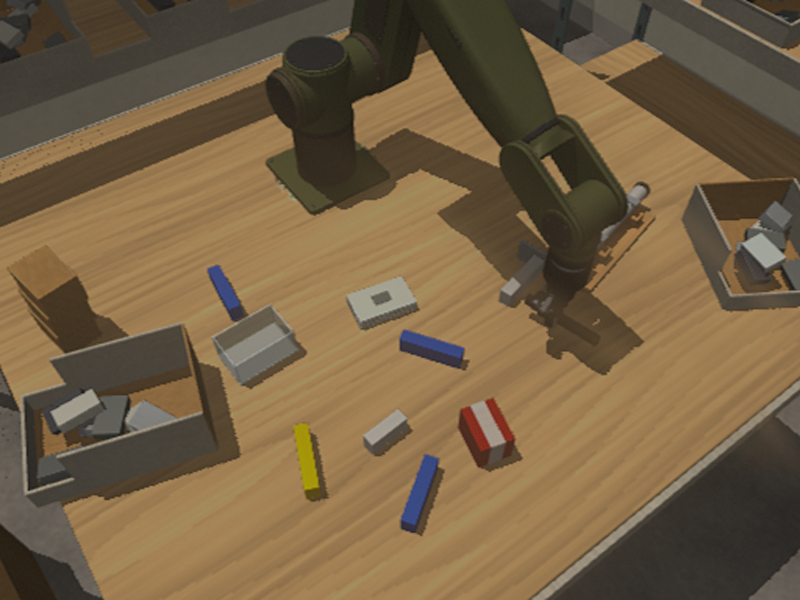

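View pics/full_top8.png

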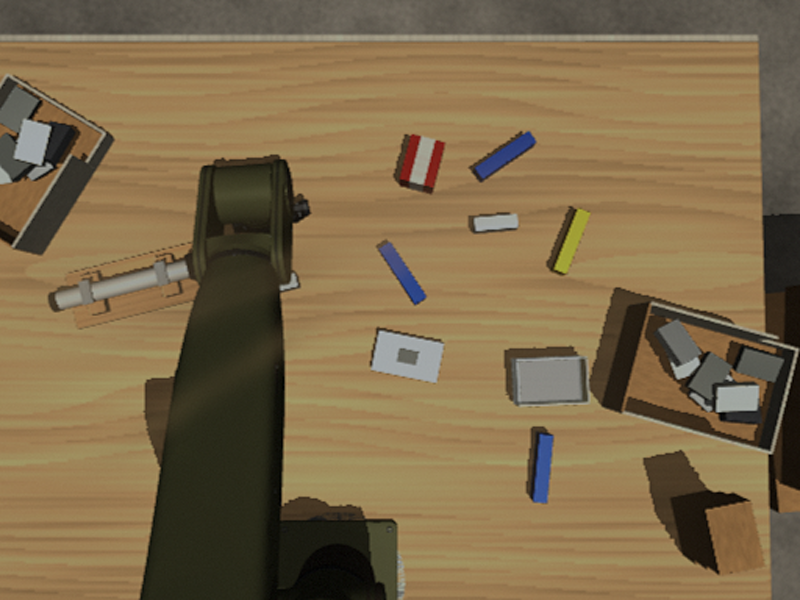

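The last views show three things:
- The gauge is butted to the plate, scene crop (40-230, 160-390).
- A bright lever strip at (240,380) ends about where a closed tip should be, (228,379), and lies along the leg.
- All the other objects are at their starting pixels.

The grip reads x = 107.4 against a target of 107.3, so I'm handing in.

Run:
```python
from rig import job
print(job.hand_in())
```

```text
the job is handed in; nothing more can be done
None
```

The job is done and handed in, at about 31.7 s on the clock. I placed the long grey gauge against the stop plate, drew the leg out to the gauge's length, closed the cam lever, and finished gripping the foot bar.

- **Gauge:** I lowered it beside the leg, butted it against the plate and let go, then nudged its free end with about 12 N to seat it square. It did not visibly move after that and sits about 28 mm clear of the foot bar.
- **Length:** I gripped the foot bar at home and found its inner stop by force. I then drew it out 55 mm to the gauge's 115 mm; the final reading was within about 0.1 mm of the target.
- **Lever:** I widened the gap to 30 mm so the tip could not jam, and held the bar on the inner finger against its spring. Sliding along the bar pushed the lever until it came up against a hard stop (19 N). I then re-gripped the bar with both fingers at 20 N.
- **Disagreements:**
  - While I closed the fingers for the re-grip, the bar read up to about 0.9 mm too far out; I corrected it.
  - The camera-fitted bar position was 0.7 mm off at home, so I trusted the measured displacement instead.
  - The arm mostly hid the lever in the last pictures. That it is closed rests on the hard stop and the small visible part near the tip.
- **Other objects:** in the last pictures, none of the other things on the bench had moved.

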